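Seat the heel block in the corner jig

ROBOT

A 6-joint arm with a two-finger parallel gripper is mounted at the origin on the work surface. World frame = base frame: x ahead of the robot, y to its left, z up, the work surface at z = 0. Lengths are in m, angles in rad, forces in N, time in s.
With the tool pointing down it reaches from about 0.35 to 0.925 m from the base axis. Payload 6.4 kg.
Tool frame: the origin (TCP) lies between the finger pads; the fingertips stand ctrl.finger_overhang ahead of it and the grasp point (between the pads) lies 11 mm behind it (ctrl.finger_overhang is the distance from the TCP to the fingertips, in m); z points along the fingers, y is the line along which they close (so a half turn about z gives the same grasp; the last joint's range is limited). The gripper opens to 94 mm and grips with 3 to 60 N. Pads are 16 mm wide; open, the fingers measure 119 mm over their backs; the gripper's body (75 mm by 177 mm) begins 78 mm behind the grasp point.
Start: joints at [-1.46, 0.245, 1.558, -0, 1.339, -0.174], TCP at [0.183, -0.624, 0.213] pointing down, gripper open.
Joint ranges: [-3.13, 3.13], [-1.02, 2.26], [0.13, 2.54], [-0.95, 4.09], [0.21, 2.88], [-2.74, 2.74]. Speed limits (rad/s): [2.57, 2.57, 3.14, 3.14, 3.14, 3.14].

INTERFACE

Orientations are given as a 3x3 rotation matrix whose columns are the frame's x, y, z axes.
In Python, from plant import get_obs, viewer, ctrl gives the robot as it stands. The module is installed in compiled form; this text tells all that it offers.
- The arm moves only by the shell command python3 -m jog 'ROWS'. ROWS is JSON, a list that holds one entry, the list of rows, each a list of 7 numbers: the shift along the tool's x, y, z in m, then the turn, a rotation vector about the tool's x, y, z in degrees, then the opening in per cent of the stroke, from 0 (shut) to 100 (fully open). A call has 1 to 5 rows; each row is the pose to reach, as a shift and turn from the pose commanded when the call began, along the tool's axes at that moment; what a row does not reach only later rows make up. A row lasts 1/8 s, in which the tool goes at most 62.5 mm and 10.7 degrees, less where a joint would pass 70% of its speed; a pose out of reach is approached as far as the arm can. A call with a gripper value outside its range is refused whole. The fingers move at their own pace and stop on an object; the grip force is fixed at half the most. Time passes only in rows, so rows that repeat a pose let the fingers close. It gives the time, the measured TCP pose, the force, the opening and the grip force at its end, in the units of the state.
- get_obs(): the state, without advancing time (a new reading comes with each control period).
- viewer.capture(name): name is "scene" or "top"; returns a dict with "frame" (384x512x3 uint8, red, green, blue), "depth" (384x512 float32, m along the optical axis (not along the pixel's ray), 0 where there is no reading), "K" (3x3 intrinsics, pixels), "k1" (the pictures are not rectified: a ray, as slopes to the right and down, at radius r is drawn at 1 + k1 r^2 times it, then the intrinsics apply), "R" (3x3) and "t" (3): a world point X has camera coordinates R X + t. Camera axes: x right, y down, z forward; pixel columns grow to the right and rows downward; lengths in m; the calibration is good to about 2 mm. A picture is of the moment at which its call begins.
- ctrl.sign_off(): hands the job in; it is judged then, once.
The state is a dict: "t": time; "q": joint angles; "qd": joint speeds; "effort": joint torques, N m; "ee_pos": TCP position; "orientation": TCP orientation; "contact_force": force on the tool from outside, world axes, zero at the start; "ft_torque": the same for the moment, N m; "opening": finger opening in m; "finger_force": force on a finger pad.
Only numpy, scipy, OpenCV 4.12 (cv2) and the standard library are available. Lean on these libraries where they do the work, as an engineer would, in place of code of your own. Each camera call takes 0.05 s, during which the arm holds its last target. There are 200 camera calls.

TASK

Take the leftover cork offcut out of the corner jig and leave it in the steel scrap tray. Then pick up the tall stepped cork heel block, set it flat on the jig with its full-height end towards the short stop and its low step pointing away from it, and press it snugly into the corner so that it bears on both stops at once. Finish while still holding it there with a steady push on both stops, and leave the other things on the bench where they are.

Things in the scene. Friction and masses are not known exactly. Their poses are not given: they have to be found in the camera images.
- jig: Corner jig fixed to the bench: flat dark wooden base 200 x 160 x 15 mm (x, y, z) carrying two low aluminium stops. Origin at the centre of its underside, on the bench. x runs along the long stop, y along the short stop. It does not move during the job.
- corner (a point): The inner corner of the jig, where the inner faces of the two stops meet the base's top face (15 mm above the bench). Axes as the jig's: +x runs away from the corner along the long stop, +y away from it along the short stop, z up. The heel block fits with its origin at x = 42, y = 28, z = 0 mm from here and with its axes parallel to these.
- stop_long: Long stop, a square aluminium bar 200 x 15 x 15 mm (x, y, z) fixed along the base's -y edge; its top is 15 mm above the base, 30 mm above the bench. Inner face towards +y. Rigid. Origin at the centre of its underside, axes as the jig's.
- stop_short: Short stop, a square aluminium bar 15 x 145 x 15 mm (x, y, z) fixed along the base's -x edge; its top is 15 mm above the base, 30 mm above the bench. Inner face towards +x. Rigid. Origin at the centre of its underside, axes as the jig's.
- heel_block: Tall stepped cork heel block, about 0.12 kg, standing on the bench: 84 mm long (x), 56 mm wide (y), 50 mm high from x = -42 to +18 mm; the last 24 mm at the +x end are a step 25 mm high. Origin at the centre of the underside. Gripped across the width on the high part (centre x = -12 mm); fingertips kept 20 mm above its underside pass over the 15 mm stops.
- block_step_end (a point): Middle of the lower edge of the heel block's stepped end, at x = +42 mm of the block, on its underside.
- offcut: Leftover cork offcut, about 0.04 kg, lying on the jig's base in the way of the heel block: 56 mm long (x), 30 mm wide (y), 22 mm high, with a raised part 36 mm high from x = -28 to +2 mm. Origin at the centre of its underside. Gripped across its 30 mm width on the raised part (centre at x = -13 mm).
- scrap_tray: Open steel scrap tray standing loose on the bench, empty: 130 x 120 mm (x, y) outside, 35 mm high, walls and floor 4 to 5 mm thick, about 0.6 kg. Origin at the centre of its underside.
- low_block: A similar stepped cork block but only half as high: 84 x 56 mm, 24 mm high with a 12 mm step. Not wanted; leave it. Origin at the centre of its underside.
- hammer: Hammer lying at the far side of the bench, handle along its x. Leave it.
- glue_bottle: White closed bottle, 60 mm across, 160 mm high, standing. Origin at the centre of its underside. Leave it.
- nail_jar: Small glass jar with steel lid, 68 mm across, 70 mm high, standing. Origin at the centre of its underside. Leave it.
- whetstone: Grey sharpening stone 70 x 200 x 35 mm, lying. Origin at the centre of its underside. Leave it.
- tape_roll: Roll of paper tape lying flat, 100 mm across, 25 mm high. Origin at the centre of its underside. Leave it.
- pencil_mug: White mug, 76 mm across, 90 mm high, standing. Origin at the centre of its underside. Leave it.
Mind the look-alikes: they are no part of the job. Leave any black or orange look-alike of the heel_block alone.

How it is judged:
By the outcome, as a careful person would: the job done as asked, in the order asked, and still so for the second after the job is handed in, while the arm keeps its last pose, push and grip.
It also fails if it takes over 58 s, if anything falls off the work surface, if the arm or the gripper's body presses on something with over 40 N, if the wrist force passes 120 N, or if a joint passes its speed limit or range.

## Working session

There is one attempt and no reset: what is moved stays moved. The work goes in short steps, Python scripts to look and compute and a shell command to move; the robot and the scene stay as the last step left them, time stands still between calls to the robot, and variables do not carry over. Pictures are saved under pics/ and viewed, at most 10 in all, crops included, and the job is handed in when it is done.

```bash
mkdir -p pics; cat > h.py <<'E'
import numpy as np, cv2
from plant import get_obs, viewer, ctrl
def cap(n, save=None):
    c=viewer.capture(n)
    if save: cv2.imwrite(f'pics/{save}.png', c['frame'][:,:,::-1])
    return c
def cloud(c):
    K=c['K'];h,w=c['depth'].shape
    u,v=np.meshgrid(np.arange(w),np.arange(h))
    p=np.stack([u,v],-1).reshape(-1,1,2).astype(float)
    xd=(p[:,0,0]-K[0,2])/K[0,0]; yd=(p[:,0,1]-K[1,2])/K[1,1]
    x,y=xd.copy(),yd.copy()
    for _ in range(20):
        f=1+c['k1']*(x*x+y*y); x,y=xd/f,yd/f
    d=c['depth'].reshape(-1)
    P=np.stack([x*d,y*d,d],-1)
    W=(P-c['t'])@c['R']
    W[d==0]=np.nan
    return W.reshape(h,w,3)
def px(c,X):
    Y=c['R']@np.asarray(X)+c['t']; s=Y[:2]/Y[2]; s=s*(1+c['k1']*(s@s))
    return c['K'][0,0]*s[0]+c['K'][0,2], c['K'][1,1]*s[1]+c['K'][1,2]
E
python3 - <<'E'
from h import *
a=cap('scene'); b=cap('top')
im=np.hstack([a['frame'],b['frame']])[:,:,::-1]
cv2.imwrite('pics/s.png',cv2.resize(a['frame'][:,:,::-1],(800,600)));cv2.imwrite('pics/t.png',cv2.resize(b['frame'][:,:,::-1],(800,600)))
for c in(a,b):print(c['R'].round(2).tolist(),c['t'],c['K'][0,0],c['k1'])
o=get_obs();print(o['t'],o['ee_pos'],o['orientation'].round(3),o['opening'],ctrl.finger_overhang)
E
```

```text
[[-0.68, 0.73, 0.01], [0.61, 0.58, -0.54], [-0.4, -0.36, -0.84]] [ 0.36015333 -0.29513927  1.37966721] 397.1317079807808 -0.1046130717689787
[[0.01, -1.0, 0.02], [-0.99, -0.01, -0.14], [0.14, -0.02, -0.99]] [-0.01267624  0.52781365  1.12723274] 383.9308402704521 -0.027180235326320495
0.1 [ 0.18256036 -0.62327363  0.21246544] [[ 0.96   0.281 -0.   ]
 [ 0.281 -0.96   0.002]
 [ 0.    -0.002 -1.   ]] 0.09403019383272788 0.008
```

View pics/t.png

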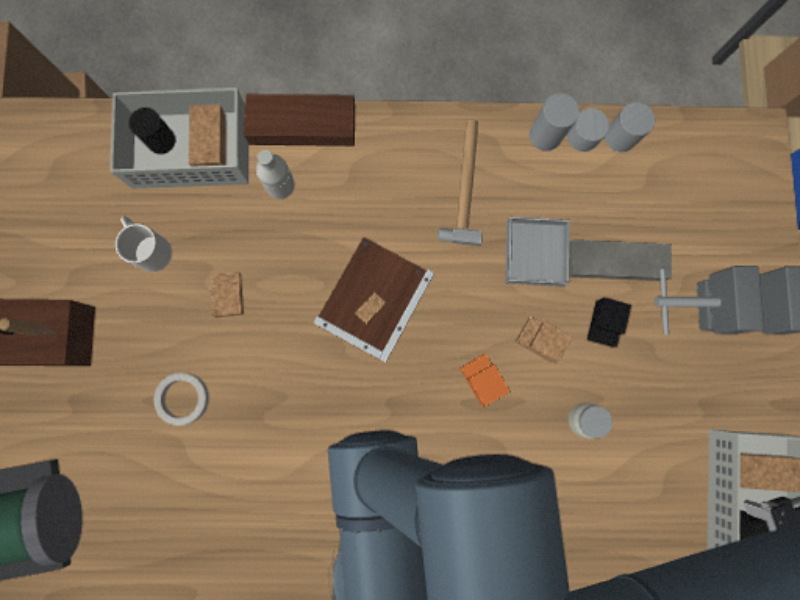

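View pics/s.png

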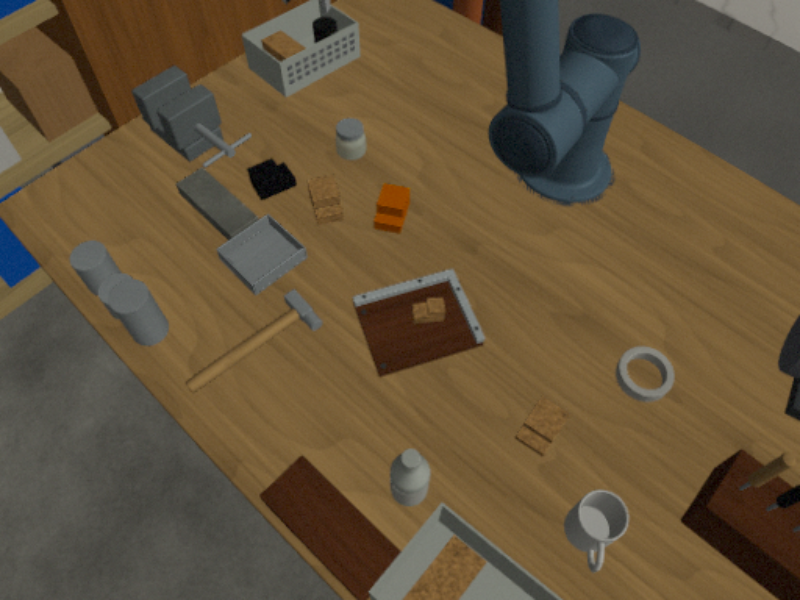

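The top view (800x600) shows the jig at (374,300), its corner at (385,357). The long stop runs to (432,273) and the short stop to (317,322). The offcut is at (370,308) and the tray at (538,252). There are four block candidates: cork at (543,338), cork at (227,294), black at (609,322) and orange at (485,380). By colour the heel block is one of the two corks. The one at (543,338) looks tall, and I'll check its height next.

```bash
cat > m.py <<'E'
from h import *
def rect(W,u0,u1,v0,v1,zlo,zhi,mask=None):
    R=W[v0:v1,u0:u1].reshape(-1,3); k=(R[:,2]>zlo)&(R[:,2]<zhi)
    if mask is not None: k&=mask[v0:v1,u0:u1].ravel()
    R=R[k]
    (c,s,a)=cv2.minAreaRect((R[:,:2]*1000).astype(np.float32))
    return [round(float(x),1) for x in (*c,*s,a)],len(R),round(float(np.median(R[:,2])),4)
E
python3 - <<'E'
from m import *
a=cap('scene'); b=cap('top'); W=cloud(b); S=cloud(a)
cv2.imwrite('pics/crop.png',np.hstack([cv2.resize(b['frame'][190:265,290:410,::-1],(400,250),interpolation=2),cv2.resize(b['frame'][165:210,110:182,::-1],(400,250),interpolation=2)]))
f=lambda n,*q:print(n,rect(W,*q))
f('A hi',325,370,195,240,.035,.08); f('A lo',325,370,195,240,.015,.035);f('A all',325,370,195,240,.012,.08)
f('L all',130,160,165,210,.006,.08)
f('off hi',222,250,180,212,.044,.08);f('off all',222,250,180,212,.026,.08)
f('jig all',190,290,145,240,.008,.08);f('base',190,290,145,240,.008,.02)
f('tray',318,364,134,186,.025,.06)
def rs(n,X0,X1,Y0,Y1,z0,z1):
    m=(S[...,0]>X0)&(S[...,0]<X1)&(S[...,1]>Y0)&(S[...,1]<Y1)
    print('S',n,rect(S,0,512,0,384,z0,z1,m))
def ctr(u,v): return W[v,u]
for n,u,v,r,z0,z1 in[('A hi',347,217,.07,.035,.08),('A all',347,217,.07,.012,.08),('off hi',237,197,.045,.044,.08),('off all',237,197,.045,.026,.08),('jig',239,192,.15,.008,.08),('tray',344,161,.095,.025,.06)]:
    c=ctr(u,v); print(c.round(3)); rs(n,c[0]-r,c[0]+r,c[1]-r,c[1]+r,z0,z1)
E
```

```text
A hi ([442.9, -305.8, 61.2, 56.8, 59.6], 405, 0.0505)
A lo ([448.9, -294.8, 84.5, 57.1, 59.1], 188, 0.0255)
A all ([448.7, -295.3, 85.2, 57.6, 59.6], 603, 0.0489)
L all ([543.6, 331.6, 131.9, 88.9, 3.9], 536, 0.0236)
off hi ([496.9, 50.2, 29.8, 29.9, 49.5], 103, 0.052)
off all ([506.9, 41.5, 29.9, 56.3, 49.5], 193, 0.0487)
jig all ([528.1, 31.0, 282.7, 309.0, 1.4], 3405, 0.0168)
base ([528.1, 31.0, 282.7, 309.0, 1.4], 2491, 0.0158)
tray ([626.1, -289.7, 118.4, 131.2, 87.7], 280, 0.0342)
[ 0.448 -0.289  0.048]
S A hi ([444.4, -304.8, 65.5, 56.3, 59.5], 308, 0.051)
[ 0.448 -0.289  0.048]
S A all ([450.8, -293.9, 91.0, 56.3, 59.5], 498, 0.0481)
[0.505 0.041 0.052]
S off hi ([501.0, 48.8, 30.8, 31.2, 41.4], 109, 0.0509)
[0.505 0.041 0.052]
S off all ([500.4, 38.9, 85.7, 79.4, 89.5], 253, 0.0404)
[0.522 0.035 0.039]
S jig ([572.5, 13.2, 163.1, 294.6, 62.4], 3705, 0.0165)
[ 0.629 -0.296  0.005]
S tray ([626.9, -310.5, 164.1, 132.4, 87.3], 609, 0.0348)
```

View pics/crop.png

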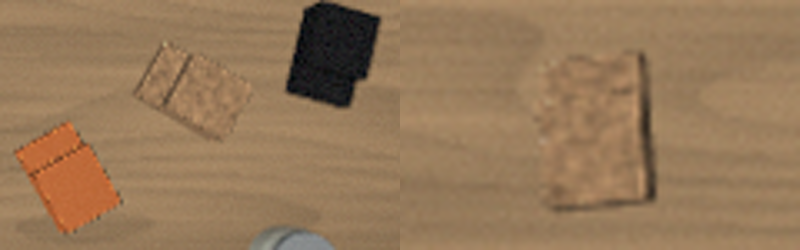

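The left crop shows the tall cork at crop (195,90), 50.5 mm high, with its step at the upper left and 85x57 mm overall, so it is the heel block. The right crop shows the low cork, only 24 mm high, so it is the low block. Next I'll fit the jig.

```bash
cat > jig.py <<'E'
from m import *
from scipy.optimize import minimize
def corner(c,excl=None):
    W=cloud(c); m=(W[...,0]>.38)&(W[...,0]<.68)&(W[...,1]>-.13)&(W[...,1]<.2)&(W[...,2]>.026)&(W[...,2]<.034)
    P=W[m][:,:2]
    def sd(p):
        x,y,th=p; d=P-[x,y]; cs,sn=np.cos(th),np.sin(th)
        X=d@[cs,sn]; Y=d@[-sn,cs]
        r=lambda X,Y,x0,x1,y0,y1: np.hypot(np.maximum(0,np.maximum(x0-X,X-x1)),np.maximum(0,np.maximum(y0-Y,Y-y1)))
        return np.minimum(r(X,Y,-.015,.185,-.015,0),r(X,Y,-.015,0,-.015,.145)),X,Y
    best=None
    # coverage fit: points inside L, and L centered on points (L mid-line distance)
    def cost(p):
        D,X,Y=sd(p); 
        mid=np.minimum(abs(Y+.0075)+10*np.maximum(0,np.maximum(-.015-X,X-.185)),abs(X+.0075)+10*np.maximum(0,np.maximum(-.015-Y,Y-.145)))
        return np.minimum(mid,.02).mean()*1000
    for x0 in (.445,.455,.465):
      for a in(-35,-30,-25):
        r=minimize(cost,[x0,.02,np.radians(a)],method='Nelder-Mead',options=dict(maxiter=2000,xatol=1e-6))
        if best is None or r.fun<best.fun: best=r
    return best.x,best.fun,len(P)
if __name__=='__main__':
    for n in('top','scene'):
        p,f,k=corner(cap(n)); print(n,(p[:2]*1000).round(1),np.degrees(p[2]).round(2),f.round(2),k)
E
python3 jig.py
```

```text
top [423.   18.4] -28.32 5.14 553
scene [426.9  17.6] -28.1 6.19 633
```

```bash
cat > d.py <<'E'
# usage: d.py x y z (mm) closing-axis angle (deg): shift and turn in tool axes
import sys
from h import *
from scipy.spatial.transform import Rotation as Ro
x,y,z,a=map(float,sys.argv[1:5]); o=get_obs(); R=np.array(o['orientation']); a=np.radians(a)
ya=np.array([np.cos(a),np.sin(a),0]); za=np.array([0,0,-1.]); T=np.stack([np.cross(ya,za),ya,za],1)
print('shift m',(R.T@(np.array([x,y,z])/1000-o['ee_pos'])).round(4),'turn deg',np.degrees(Ro.from_matrix(R.T@T).as_rotvec()).round(1),'t',round(o['t'],2))
E
python3 d.py 497 50 120 49.5
```

```text
shift m [ 0.491  -0.5581  0.0935] turn deg [  -0.    -0.  -123.2] t 0.3
```

```bash
python3 -m jog '[[[0.04,-0.045,0,0,0,-10,60],[0.08,-0.09,0,0,0,-20,60],[0.12,-0.135,0,0,0,-30,60],[0.16,-0.18,0,0,0,-40,60],[0.2,-0.226,0,0,0,-50,60]]]'; python3 d.py 497 50 120 49.5
```

```text
t: 0.92
ee_pos: [0.3116, -0.349, 0.2136]
orientation: [[0.397, 0.918, 0.0], [0.918, -0.397, -0.0], [-0.0, 0.001, -1.0]]
contact_force: [-0.1, -0.4, 0.3]
opening: 0.0567
finger_force: 0.0
shift m [0.4398 0.0117 0.0935] turn deg [  0.    0.  -72.9] t 0.93
```

```bash
python3 -m jog '[[[0.055,0,0,0,0,-10,60],[0.11,0,0,0,0,-20,60],[0.165,0,0,0,0,-30,60],[0.22,0.005,0,0,0,-40,60],[0.275,0.008,0,0,0,-50,60]]]'; python3 d.py 497 50 120 49.5
```

```text
t: 1.55
ee_pos: [0.4295, -0.1004, 0.2138]
orientation: [[-0.448, 0.894, 0.001], [0.894, 0.448, -0.001], [-0.001, 0.001, -1.0]]
contact_force: [1.0, -0.3, -0.0]
opening: 0.0564
finger_force: 0.0
shift m [0.1043 0.1277 0.0938] turn deg [  0.    0.1 -22.9] t 1.55
```

```bash
python3 -m jog '[[[0.035,0.042,0.03,0,0,-8,60],[0.07,0.085,0.06,0,0,-16,60],[0.104,0.128,0.094,0,0,-23,60],[0.104,0.128,0.094,0,0,-23,60]]]'; python3 d.py 497 50 31 49.5
python3 - <<'E'
from m import *
a=cap('scene');i=a['frame'][120:270,180:360,::-1];cv2.imwrite('pics/c1.png',cv2.resize(i,(720,600),interpolation=2))
E
```

```text
t: 2.05
ee_pos: [0.4959, 0.0506, 0.1164]
orientation: [[-0.762, 0.648, -0.006], [0.648, 0.762, 0.001], [0.005, -0.003, -1.0]]
contact_force: [0.0, -0.4, 0.6]
opening: 0.0563
finger_force: 0.0
shift m [-0.0017  0.0005  0.0854] turn deg [-0.2 -0.3  0.1] t 2.05
```

View pics/c1.png

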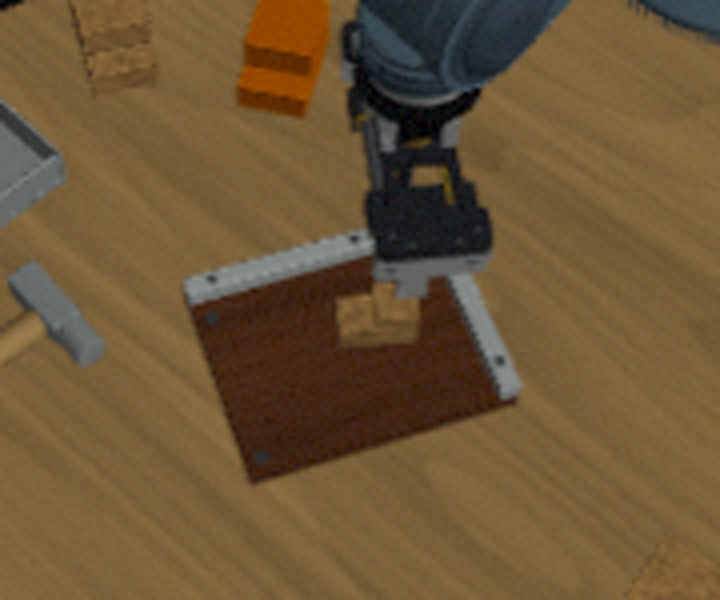

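The gripper hangs above the offcut's raised part, with the offcut at (378,315) and a finger at (410,285). I'm going down to grip it.

```bash
python3 -m jog '[[[0,0,0.04,0,0,0,60],[0,0,0.07,0,0,0,60],[0,0,0.086,0,0,0,60],[0,0,0.086,0,0,0,0],[0,0,0.086,0,0,0,0]]]'; python3 -m jog '[[[0,0,0,0,0,0,0],[0,0,0,0,0,0,0],[0,0,-0.04,0,0,0,0],[0,0,-0.09,0,0,0,0],[0,0,-0.12,0,0,0,0]]]'; python3 d.py 626 -290 150 -2
```

```text
t: 2.72
ee_pos: [0.4988, 0.0473, 0.035]
orientation: [[-0.758, 0.652, 0.003], [0.652, 0.758, -0.0], [-0.002, 0.002, -1.0]]
contact_force: [0.4, -0.3, -0.6]
opening: 0.0399
finger_force: 0.0
t: 3.35
ee_pos: [0.4983, 0.0479, 0.1562]
orientation: [[-0.758, 0.652, 0.003], [0.652, 0.758, -0.0], [-0.003, 0.002, -1.0]]
contact_force: [0.2, -0.2, -0.6]
opening: 0.0298
finger_force: 30.0
shift m [-0.317  -0.1731  0.0067] turn deg [ 0.2  0.1 51.3] t 3.35
```

```bash
python3 -m jog '[[[-0.055,-0.03,0,0,0,10,0],[-0.11,-0.06,0,0,0,20,0],[-0.165,-0.09,0,0,0,30,0],[-0.22,-0.12,0,0,0,40,0],[-0.27,-0.145,0,0,0,50,0]]]'; python3 d.py 626 -277 29 -2
```

```text
t: 3.98
ee_pos: [0.6081, -0.2402, 0.1534]
orientation: [[0.018, 1.0, 0.0], [1.0, -0.018, 0.0], [0.0, 0.0, -1.0]]
contact_force: [0.2, -0.2, 1.3]
opening: 0.03
finger_force: 30.0
shift m [-0.0365  0.0186  0.1244] turn deg [ 0.  -0.   0.9] t 3.98
```

```bash
python3 -m jog '[[[-0.036,0.018,0,0,0,0,0],[-0.036,0.018,0.03,0,0,0,0],[-0.036,0.018,0.07,0,0,0,0],[-0.036,0.018,0.11,0,0,0,0],[-0.036,0.018,0.123,0,0,0,0]]]';python3 -m jog '[[[0,0,0,0,0,0,0],[0,0,0,0,0,0,55],[0,0,0,0,0,0,55],[0,0,0,0,0,0,55],[0,0,-0.02,0,0,0,55]]]'
```

```text
t: 4.6
ee_pos: [0.6234, -0.273, 0.0272]
orientation: [[0.012, 1.0, -0.005], [1.0, -0.012, 0.003], [0.003, -0.005, -1.0]]
contact_force: [0.0, -0.8, -1.3]
opening: 0.03
finger_force: 30.0
t: 5.22
ee_pos: [0.6241, -0.2736, 0.0497]
orientation: [[0.012, 1.0, -0.003], [1.0, -0.012, 0.002], [0.002, -0.003, -1.0]]
contact_force: [1.0, -0.2, -0.3]
opening: 0.0516
finger_force: 0.0
```

```bash
python3 -m jog '[[[0,0,-0.05,0,0,0,55],[0,0,-0.1,0,0,0,60]]]'; python3 d.py 442.5 -305.5 110 -30.4
```

```text
t: 5.48
ee_pos: [0.6253, -0.2743, 0.1533]
orientation: [[0.012, 1.0, 0.001], [1.0, -0.012, -0.0], [-0.0, 0.001, -1.0]]
contact_force: [0.6, -0.6, 0.4]
opening: 0.0559
finger_force: 0.0
shift m [-0.0333 -0.1825  0.0431] turn deg [ 0.   0.  29.7] t 5.47
```

```bash
python3 -m jog '[[[-0.01,-0.05,0,0,0,8,75],[-0.02,-0.1,0,0,0,16,75],[-0.033,-0.15,0.02,0,0,24,75],[-0.033,-0.183,0.043,0,0,30,75],[-0.033,-0.183,0.043,0,0,30,75]]]'; python3 d.py 442.5 -305.5 30 -30.4
python3 - <<'E'
from m import *
a=cap('scene');i=a['frame'][80:200,110:280,::-1];cv2.imwrite('pics/c2.png',cv2.resize(i,(780,550),interpolation=2))
E
```

```text
t: 6.1
ee_pos: [0.4399, -0.3044, 0.107]
orientation: [[0.512, 0.859, -0.002], [0.859, -0.512, 0.002], [0.001, -0.002, -1.0]]
contact_force: [1.1, 0.3, 0.7]
opening: 0.0707
finger_force: 0.0
shift m [0.0004 0.003  0.077 ] turn deg [-0.1 -0.  -0.4] t 6.1
```

View pics/c2.png

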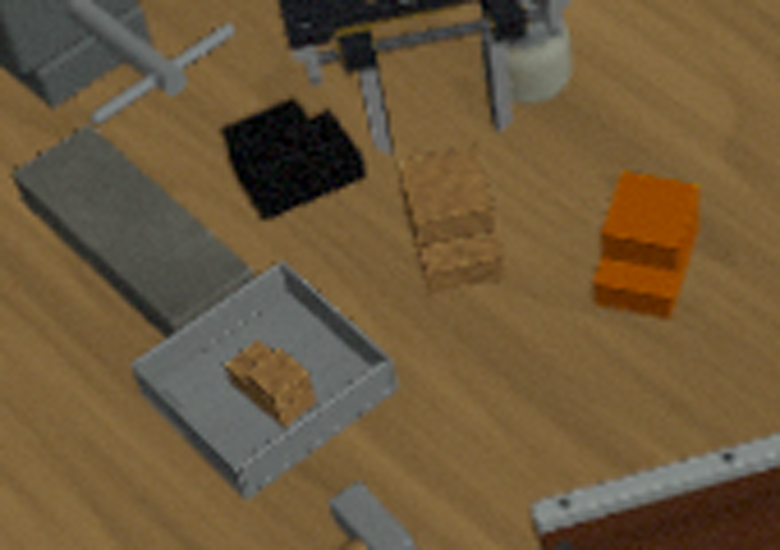

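The picture shows the offcut lying in the tray at (270,380). The fingers at (375,120) and (500,110) straddle the heel block at (447,200). I'm lowering to grip it.

```bash
python3 -m jog '[[[0,0.003,0.03,0,0,0,75],[0,0.003,0.055,0,0,0,75],[0,0.003,0.075,0,0,0,75],[0,0.003,0.075,0,0,0,75],[0,0.003,0.075,0,0,0,0]]]';python3 -m jog '[[[0,0,0,0,0,0,0],[0,0,0,0,0,0,0],[0,0,0,0,0,0,0]]]'
```

```text
t: 6.78
ee_pos: [0.4462, -0.3076, 0.0342]
orientation: [[0.509, 0.861, 0.002], [0.861, -0.509, -0.002], [-0.001, 0.003, -1.0]]
contact_force: [-0.7, -0.6, -1.2]
opening: 0.064
finger_force: 0.0
t: 7.15
ee_pos: [0.4455, -0.3074, 0.0341]
orientation: [[0.51, 0.86, 0.002], [0.86, -0.51, -0.002], [-0.0, 0.002, -1.0]]
contact_force: [-0.1, 2.6, 6.2]
opening: 0.0557
finger_force: 30.0
```

```bash
python3 -m jog '[[[0,0,-0.03,0,0,0,0],[0,0,-0.08,0,0,0,0],[0,0,-0.12,0,0,0,0]]]'; python3 jig.py; python3 d.py 480 33 154 -118.2
```

```text
t: 7.52
ee_pos: [0.4447, -0.3069, 0.1545]
orientation: [[0.51, 0.86, 0.001], [0.86, -0.51, -0.001], [-0.0, 0.002, -1.0]]
contact_force: [0.1, -0.4, -1.1]
opening: 0.0555
finger_force: 30.0
top [422.8  18.5] -28.32 4.92 544
scene [426.7  19. ] -28.5 5.14 592
shift m [ 0.3111 -0.1462  0.0015] turn deg [ 0.6 -0.3 87.5] t 7.62
```

```bash
python3 -m jog '[[[0.034,-0.016,0,0,0,9.5,0],[0.068,-0.032,0,0,0,19,0],[0.102,-0.048,0,0,0,28.5,0],[0.137,-0.064,0,0,0,38,0],[0.172,-0.08,0,0,0,47.5,0]]]';python3 d.py 480 33 154 -118.3
```

```text
t: 8.25
ee_pos: [0.4627, -0.1163, 0.1509]
orientation: [[0.98, 0.199, -0.002], [0.199, -0.98, 0.001], [-0.001, -0.001, -1.0]]
contact_force: [0.1, 0.8, -0.5]
opening: 0.056
finger_force: 30.0
shift m [ 0.0467 -0.1429 -0.003 ] turn deg [-0.   0.1 39.8] t 8.25
```

```bash
python3 -m jog '[[[0.012,-0.036,0,0,0,10,0],[0.024,-0.072,0,0,0,20,0],[0.036,-0.108,0,0,0,30,0],[0.047,-0.143,0,0,0,39.8,0],[0.047,-0.143,0,0,0,39.8,0]]]';python3 d.py 480 33 80 -118.35
```

```text
t: 8.88
ee_pos: [0.4792, 0.0335, 0.1509]
orientation: [[0.885, -0.466, -0.002], [-0.466, -0.885, 0.001], [-0.002, 0.001, -1.0]]
contact_force: [0.1, 0.0, -0.4]
opening: 0.0558
finger_force: 30.0
shift m [ 0.0011 -0.      0.0709] turn deg [0.  0.1 0.6] t 8.88
```

```bash
python3 -m jog '[[[0.001,0,0.03,0,0,0.6,0],[0.001,0,0.06,0,0,0.6,0],[0.001,0,0.09,0,0,0.6,0],[0.001,0,0.09,0,0,0.6,0]]]'
python3 - <<'E'
from m import *
a=cap('scene');b=cap('top')
i=cv2.resize(a['frame'][150:250,215:325,::-1],(440,400),interpolation=2);j=cv2.resize(b['frame'][150:240,195:285,::-1],(360,400),interpolation=2)
cv2.imwrite('pics/c3.png',np.hstack([i,j]))
E
```

```text
t: 9.38
ee_pos: [0.4783, 0.0308, 0.0595]
orientation: [[0.878, -0.478, -0.007], [-0.478, -0.878, 0.001], [-0.006, 0.002, -1.0]]
contact_force: [-1.0, -0.1, -1.3]
opening: 0.0559
finger_force: 30.0
```

View pics/c3.png

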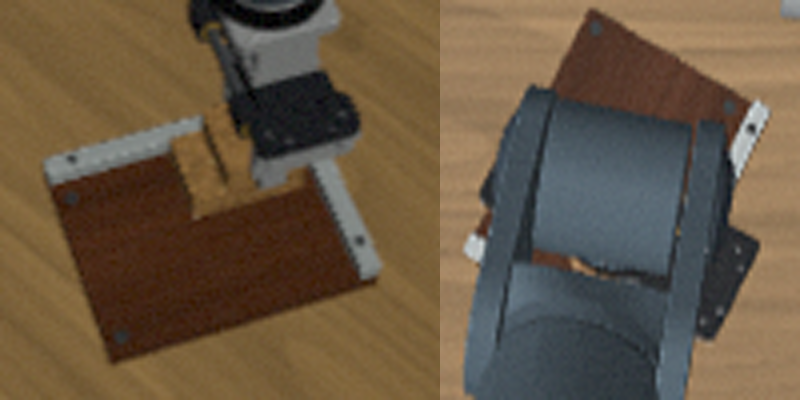

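The left view shows the block over the base. Its step at (215,190) points away from the short stop at (340,215), and both stops are just clear of it. I'm lowering it onto the base.

```bash
python3 -m jog '[[[0,0,0.004,0,0,0,0],[0,0,0.008,0,0,0,0],[0,0,0.008,0,0,0,0]]]'; python3 -m jog '[[[0,0,0.002,0,0,0,0],[0,0,0.002,0,0,0,0],[0,0,0.003,0,0,0,0],[0,0,0.003,0,0,0,0]]]'
```

```text
t: 9.85
ee_pos: [0.481, 0.0312, 0.0545]
orientation: [[0.878, -0.478, 0.0], [-0.478, -0.878, -0.0], [0.0, -0.0, -1.0]]
contact_force: [0.3, -0.6, -1.3]
opening: 0.0557
finger_force: 30.0
t: 10.35
ee_pos: [0.481, 0.0312, 0.0514]
orientation: [[0.878, -0.478, -0.0], [-0.478, -0.878, 0.0], [-0.0, 0.0, -1.0]]
contact_force: [-0.8, 0.4, -0.1]
opening: 0.0559
finger_force: 30.0
```

```bash
for i in 1 2; do python3 -m jog '[[[0,0,0.0015,0,0,0,0],[0,0,0.0015,0,0,0,0]]]' | grep -E "ee|contact"; done
```

```text
ee_pos: [0.4809, 0.0312, 0.0498]
contact_force: [-0.9, 0.3, -0.2]
ee_pos: [0.4812, 0.0312, 0.049]
contact_force: [-2.8, 0.8, 4.7]
```

```bash
python3 -m jog '[[[-0.002,0,0,0,0,0,0],[-0.005,0.002,0,0,0,0,0],[-0.008,0.004,0,0,0,0,0],[-0.01,0.006,0,0,0,0,0],[-0.01,0.006,0,0,0,0,0]]]' | grep -E "ee|contact|ori"; for i in 1 2 ; do python3 -m jog '[[[-0.001,0,0,0,0,0,0],[-0.002,0,0,0,0,0,0],[-0.002,0,0,0,0,0,0]]]' | grep -E "ee|contact|ori"; done
```

```text
ee_pos: [0.4701, 0.0306, 0.0491]
orientation: [[0.878, -0.479, 0.002], [-0.479, -0.878, -0.0], [0.002, -0.001, -1.0]]
contact_force: [3.3, 0.6, 5.2]
ee_pos: [0.4685, 0.0313, 0.0491]
orientation: [[0.878, -0.478, 0.002], [-0.478, -0.878, -0.001], [0.002, -0.0, -1.0]]
contact_force: [3.8, -1.1, 5.4]
ee_pos: [0.4668, 0.0322, 0.0491]
orientation: [[0.878, -0.478, 0.002], [-0.478, -0.878, -0.001], [0.002, -0.0, -1.0]]
contact_force: [4.1, -1.4, 6.2]
```

```bash
for i in 1 2 3 ; do python3 -m jog '[[[-0.001,0,0,0,0,0,0],[-0.001,0,0,0,0,0,0]]]' | grep -E "ee|contact"; done
```

```text
ee_pos: [0.4659, 0.0326, 0.0491]
contact_force: [3.1, -1.8, 5.9]
ee_pos: [0.465, 0.0331, 0.0491]
contact_force: [2.7, -1.2, 6.0]
ee_pos: [0.4648, 0.0332, 0.0492]
contact_force: [5.6, -1.8, 2.9]
```

```bash
for i in 1 2; do python3 -m jog '[[[-0.001,0,0,0,0,0,0],[-0.001,0,0,0,0,0,0]]]' | grep -E "ee|contact"; done;  python3 -m jog '[[[0,0.002,0,0,0,0,0],[0,0.002,0,0,0,0,0]]]' | grep -E "ee|contact|ori"
```

```text
ee_pos: [0.4647, 0.0333, 0.0494]
contact_force: [7.4, -4.6, 1.1]
ee_pos: [0.4646, 0.0334, 0.0495]
contact_force: [9.6, -4.0, -0.4]
ee_pos: [0.4642, 0.0327, 0.0497]
orientation: [[0.878, -0.479, 0.01], [-0.479, -0.878, -0.001], [0.009, -0.004, -1.0]]
contact_force: [11.3, -0.5, -1.5]
```

```bash
python3 -m jog '[[[0,0,0.001,0,0,0,0],[0,0,0.002,0,0,0,0],[0,0,0.002,0,0,0,0]]]' | grep -E "ee|contact|ori"; for i in 1 2 3; do python3 -m jog '[[[0,0.001,0,0,0,0,0],[0,0.001,0,0,0,0,0]]]' | grep -E "ee|contact|ori"; done
```

```text
ee_pos: [0.4645, 0.0326, 0.0492]
orientation: [[0.878, -0.479, 0.008], [-0.479, -0.878, -0.001], [0.008, -0.003, -1.0]]
contact_force: [7.3, -0.3, 11.6]
ee_pos: [0.4644, 0.0324, 0.0493]
orientation: [[0.877, -0.48, 0.01], [-0.48, -0.878, 0.001], [0.009, -0.005, -1.0]]
contact_force: [8.6, 4.2, 10.2]
ee_pos: [0.4642, 0.0319, 0.0493]
orientation: [[0.877, -0.48, 0.011], [-0.48, -0.877, 0.001], [0.009, -0.006, -1.0]]
contact_force: [9.3, 4.2, 10.0]
ee_pos: [0.4638, 0.0311, 0.0494]
orientation: [[0.877, -0.48, 0.011], [-0.48, -0.877, 0.002], [0.009, -0.007, -1.0]]
contact_force: [8.3, 5.5, 10.3]
```

```bash
for i in 1 2 3; do python3 -m jog '[[[-0.0003,0.001,0,0,0,0,0],[-0.0003,0.001,0,0,0,0,0]]]' | grep -E "ee|contact|ori"; done
```

```text
ee_pos: [0.4633, 0.0303, 0.0494]
orientation: [[0.877, -0.48, 0.012], [-0.48, -0.877, 0.001], [0.009, -0.007, -1.0]]
contact_force: [9.9, 5.9, 9.1]
ee_pos: [0.4628, 0.0295, 0.0494]
orientation: [[0.877, -0.48, 0.012], [-0.48, -0.877, 0.001], [0.01, -0.007, -1.0]]
contact_force: [11.7, 5.2, 9.1]
ee_pos: [0.4623, 0.0287, 0.0495]
orientation: [[0.877, -0.48, 0.013], [-0.48, -0.877, 0.001], [0.011, -0.007, -1.0]]
contact_force: [12.2, 4.6, 8.0]
```

```bash
for i in 1 2 3; do python3 -m jog '[[[0,0.001,0.0003,0,0,0,0],[0,0.001,0.0003,0,0,0,0]]]' | grep -E "ee|contact|ori"; done
```

```text
ee_pos: [0.4622, 0.0283, 0.0495]
orientation: [[0.877, -0.48, 0.014], [-0.48, -0.877, 0.002], [0.011, -0.009, -1.0]]
contact_force: [12.1, 7.6, 9.1]
ee_pos: [0.4621, 0.0282, 0.0495]
orientation: [[0.877, -0.48, 0.015], [-0.481, -0.877, 0.004], [0.011, -0.011, -1.0]]
contact_force: [11.5, 10.8, 11.1]
ee_pos: [0.462, 0.0281, 0.0496]
orientation: [[0.877, -0.481, 0.016], [-0.481, -0.877, 0.006], [0.011, -0.013, -1.0]]
contact_force: [13.1, 15.6, 12.9]
```

```bash
python3 -m jog '[[[-0.001,0,0.0005,-0.4,-0.4,0,0],[-0.002,0,0.001,-0.7,-0.7,0,0],[-0.002,0,0.001,-0.7,-0.7,0,0]]]' | grep -E "ee|contact|ori";python3 -m jog '[[[-0.0015,0,0,0,-0.4,0,0],[-0.0015,0,0,0,-0.4,0,0]]]' | grep -E "ee|contact|ori"
```

```text
ee_pos: [0.4621, 0.0283, 0.0493]
orientation: [[0.877, -0.48, 0.003], [-0.48, -0.877, -0.001], [0.004, -0.001, -1.0]]
contact_force: [15.0, 13.4, 11.8]
ee_pos: [0.462, 0.0283, 0.0493]
orientation: [[0.877, -0.48, 0.001], [-0.48, -0.877, 0.001], [0.001, -0.001, -1.0]]
contact_force: [19.8, 10.1, 6.3]
```

```bash
python3 -m jog '[[[0,0,0.001,0,0,0,0],[0,0,0.001,0,0,0,0],[0,0,0.001,0,0,0,0]]]' | grep -E "ee|contact|ori|t:"
python3 - <<'E'
from m import *
print(get_obs()['ft_torque'])
a=cap('scene');cv2.imwrite('pics/c4.png',cv2.resize(a['frame'][150:250,215:335,::-1],(720,600),interpolation=2))
S=cloud(a)
o=get_obs()
# block top points in TCP-aligned jig axes
R=np.array(o['orientation']); D=(S-o['ee_pos'])@R
for n,z0,z1 in(('top',.060,.070),('step',.036,.044)):
    m=(S[...,2]>z0)&(S[...,2]<z1)&(abs(D[...,0])<.07)&(abs(D[...,1])<.05)
    print(n,m.sum(),np.median(S[m][:,2]))
m=(S[...,2]>.036)&(S[...,2]<.044)&(D[...,0]>.034)&(D[...,0]<.05)&(abs(D[...,1])<.022)
P=D[m]; A=np.c_[P[:,:2],np.ones(len(P))]; print('step plane slope',np.linalg.lstsq(A,P[:,2],rcond=None)[0],len(P))
E
```

```text
t: 17.35
ee_pos: [0.4621, 0.0283, 0.0492]
orientation: [[0.877, -0.48, 0.0], [-0.48, -0.877, 0.001], [-0.0, -0.001, -1.0]]
contact_force: [17.5, 10.8, 14.6]
[ 2.154361   -3.51326022  0.20014909]
top 149 0.06569312711708225
step 161 0.04074411124551077
step plane slope [-0.04188546 -0.02699086  0.0098015 ] 66
```

View pics/c4.png

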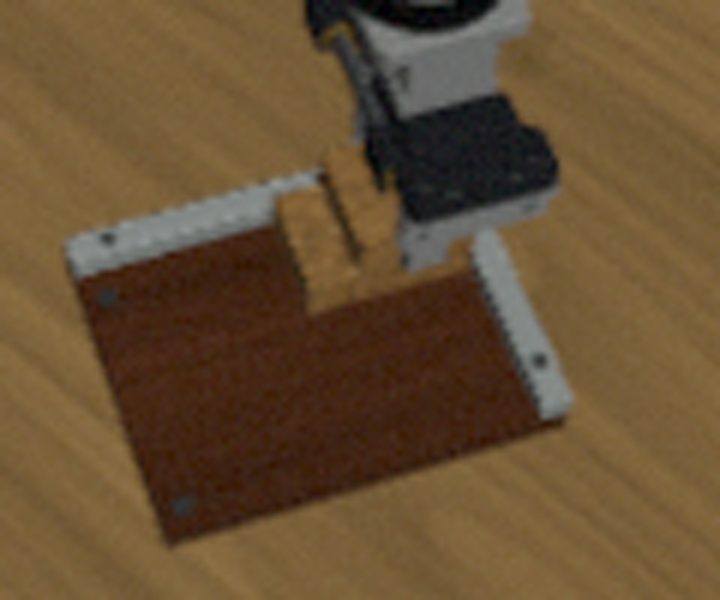

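The picture shows the block seated. Its wide side bears on the long stop near (280,200), its tall end meets the short stop near (475,260), and the step points away. I'm holding the push and checking that it is steady.

```bash
python3 -m jog '[[[-0.0007,0,0,0,0,0,0],[-0.0007,0,0,0,0,0,0],[-0.0007,0,0,0,0,0,0],[-0.0007,0,0,0,0,0,0],[-0.0007,0,0,0,0,0,0]]]'
python3 -m jog '[[[0,0,0,0,0,0,0],[0,0,0,0,0,0,0],[0,0,0,0,0,0,0],[0,0,0,0,0,0,0],[0,0,0,0,0,0,0]]]'; python3 -c "from plant import ctrl;print(ctrl.sign_off())"
```

```text
t: 18.02
ee_pos: [0.4621, 0.0283, 0.0492]
orientation: [[0.877, -0.48, 0.002], [-0.48, -0.877, 0.0], [0.002, -0.001, -1.0]]
contact_force: [18.8, 8.8, 11.1]
opening: 0.0559
finger_force: 30.0
t: 18.65
ee_pos: [0.4621, 0.0283, 0.0492]
orientation: [[0.877, -0.48, 0.002], [-0.48, -0.877, -0.0], [0.002, -0.001, -1.0]]
contact_force: [20.6, 8.7, 11.9]
opening: 0.056
finger_force: 30.0
the job is handed in; nothing more can be done
None
```

The job is handed in at 18.65 s: the offcut is in the scrap tray, and the heel block sits flat in the corner with its step pointing away from the short stop, still gripped and pushed at about 14 N on the short stop and 17 N on the long stop.

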